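Shut the specimen chamber and fasten its turnbuttons

ROBOT

A 7-joint arm with a two-finger parallel gripper is mounted at the origin on the work surface. World frame = base frame: x ahead of the robot, y to its left, z up, the work surface at z = 0. Lengths are in m, angles in degrees, forces in N, time in s.
With the tool pointing down it reaches from about 0.425 to 0.825 m from the base axis. Payload 3.6 kg.
Tool frame: the origin (TCP) lies midway between the tips of the shut fingers; the grasp point (between the pads) lies 19 mm behind it; z points along the fingers, y is the line along which they close (so a half turn about z gives the same grasp; the last joint's range is limited). The gripper opens to 93 mm and grips with 3 to 60 N. Pads are 15 mm wide; open, the fingers measure 128 mm over their backs; the gripper's body (75 mm by 188 mm) begins 65 mm behind the grasp point.
Start: joints at [70.502, 35.231, -0.722, 81.555, 0.464, 63.22, -2.315], TCP at [0.201, -0.618, 0.219] pointing down, gripper open.
Joint ranges: [-178.69, 178.69], [-17.37, 117.87], [-77.05, 75.6], [15.02, 138.74], [-78.02, 258.01], [0.78, 113.62], [-162.83, 162.83]. Speed limits (degrees/s): [159.86, 159.86, 180, 180, 180, 180, 180].

INTERFACE

Orientations are given as [roll, pitch, yaw] about the fixed x, y, z axes, in that order (R = Rz(yaw) Ry(pitch) Rx(roll)).
In Python, from cell import arm, eyes, order gives the robot as it stands.
- The arm moves only by the tool move_arm, never from a script. Its argument "rows" is text: rows parted by semicolons, each of 4 numbers parted by spaces: the shift along the world's x, y, z in m, then the turn about the world's z in degrees. In form: tx ty tz twist; .... A call has 1 to 12 rows; each row shifts and turns the commanded pose from where the row before left it; what a row does not reach is not made up. A row lasts 1/10 s, in which the tool goes at most 50 mm and 8.59 degrees, less where a joint would pass 70% of its speed; a pose out of reach is approached as far as the arm can. A call with a gripper value outside its range is refused whole. "hand" is the finger opening in m, from 0 to 0.093, set as the call begins (left out, the last holds). The fingers move at their own pace and stop on an object; "grip_force" is the grip in N (left out, the last holds). Time passes only in rows, so rows that do not move let the fingers close. It gives the time, the measured TCP pose, the force, the opening and the grip force at its end, in the units of the state.
- arm.read_state(): the state, without advancing time (a new reading comes with each control period).
- eyes.read_camera(name): name is "side" or "top"; returns a dict with "frame" (420x560x3 uint8, red, green, blue), "fx", "fy", "cx", "cy" (pixels), "k1" (the pictures are not rectified: a ray, as slopes to the right and down, at radius r is drawn at 1 + k1 r^2 times it, then the intrinsics apply), "camera_from_world" (4x4, takes a point from world to camera coordinates). Camera axes: x right, y down, z forward; pixel columns grow to the right and rows downward; lengths in m; the calibration is good to about 2 mm. A picture is of the moment at which its call begins. There is no depth.
- order.close_job(): hands the job in; it is judged then, once.
The state is a dict: "t": time; "joint_pos": joint angles; "joint_velocities": joint speeds; "joint_efforts": joint torques, N m; "ee_pos": TCP position; "orientation": TCP orientation; "wrist_force": force on the tool from outside, world axes, zero at the start; "ft_torque": the same for the moment, N m; "width": finger opening in m; "grasp_force": force on a finger pad.
Only numpy, scipy, OpenCV 4.12 (cv2) and the standard library are available. Lean on these libraries where they do the work, as an engineer would, in place of code of your own. Each camera call takes 0.05 s, during which the arm holds its last target. There are 200 camera calls.

TASK

Gently swing the blue lid of the specimen chamber fully shut, without letting it slam, and then turn both orange turnbuttons so that each lies square across the lid's free edge and locks it down. Leave the bottle, tub, dish and vial on the bench where they are.

Things in the scene. Friction and masses are not known exactly. Their poses are not given: they have to be found in the camera images.
- case: Low aluminium chamber bolted to the bench: open-topped box 150 (x) by 180 (y) by 60 mm high. Origin: centre of its underside, on the bench. x axis points to the hinge side (world +y within 0.4 rad), so its y axis points towards the robot. Two pillars, 27 by 34, 70 mm high, at x = -89, y = +42 and -42 mm carry the turnbuttons. A black specimen holder lies inside; leave it.
- lid (a joint): Opening angle of the blue lid, rad: 0 = shut flat on the rim, 1.57 = upright; starts at 1.15 to 1.75. Plate 150 by 180 by 8 mm, 0.5 kg; its outer face is the top when shut and looks to the hinge side when upright. Stiff hinge: it stays where it is left and must be pushed right down (2 to 8 N at the free edge). A turnbutton over the edge blocks it.
- lid_hinge (a point): Middle of the lid's hinge line, on the lid's lower (inner) face, at chamber x = +75 mm, y = 0, z = 60 mm. The hinge line runs along the chamber's y axis.
- lid_edge (a point): Middle of the lid's free edge, on the outer face, 150 mm from the hinge line and 8 mm off the inner face; shut, it is at chamber x = -75 mm and z = 68 mm.
- button_near (a joint): Angle of the turnbutton on the near (chamber +y, closer to the robot) pillar, rad. 0 = square across the lid's free edge, knob towards the hinge; grows anticlockwise seen from above, as the knob swings towards the chamber's +y side and off the lid; starts at 1.6 to 2.4. Turns from -0.9 to 2.7, with no stop at 0. About 2 N sideways at the knob turns it; it stays where it is left.
- button_near_pivot (a point): Near turnbutton's pivot, on top of its bar (z = 78 mm), at chamber x = -89, y = +42 mm. Vertical axis. The orange bar, 70 by 18 by 8 mm, has its underside at z = 70.5 mm (2 mm above the shut lid) and reaches from 9 mm behind the pivot to 61 mm past it; a screw head stands 3 mm proud at the pivot.
- button_near_knob (a point): Middle of the top (z = 108 mm) of the near turnbutton's upright black knob: a cylinder 16 mm across, 30 mm tall, standing on the bar 52 mm from the pivot.
- button_far (a joint): Angle of the turnbutton on the far (chamber -y, farther from the robot) pillar, rad. 0 = square across the lid's free edge, knob towards the hinge; grows clockwise seen from above, as the knob swings towards the chamber's -y side and off the lid; starts at 1.6 to 2.4. Turns from -0.9 to 2.7, with no stop at 0. About 2 N sideways at the knob turns it; it stays where it is left.
- button_far_pivot (a point): Pivot of the far turnbutton, on top of its bar (z = 78 mm), at chamber x = -89, y = -42 mm; the bar is like the near one.
- button_far_knob (a point): Middle of the top (z = 108 mm) of the far turnbutton's black knob, like the near one, 52 mm from the pivot.
- bottle: Bystander: brown glass jar with a black cap, 84 mm across, 165 mm tall, loose; origin under its centre.
- tub: Bystander: white ceramic tub, 110 mm across, 120 mm tall, loose; origin under its centre.
- dish: Bystander: white ceramic dish, 90 mm across, 25 mm tall, loose; origin under its centre.
- vial: Bystander: small red vial with a white cap, 32 mm across, 65 mm tall, loose; origin under its centre.

How it is judged:
By the outcome, as a careful person would: the job done as asked, in the order asked, and still so for the second after the job is handed in, with the robot touching nothing.
It also fails if it takes over 59 s, if anything falls off the work surface, if the arm or the gripper's body presses on something with over 40 N, if the wrist force passes 120 N, or if a joint passes its speed limit or range.

## Working session

There is one attempt and no reset: what is moved stays moved. The work goes in short steps, Python scripts to look and compute and a tool call to move; the robot and the scene stay as the last step left them, time stands still between calls to the robot, and variables do not carry over. Pictures are saved under pics/ and viewed, at most 10 in all, crops included, and the job is handed in when it is done.

Besides the shell and the picture viewer there is one more tool, called as a command line: name --argument value ..., lists and objects as JSON in quotes. move_arm: Moves the arm, as the interface text tells. Its arguments: {"type":"object","properties":{"rows":{"type":"string"},"hand":{"type":"number"},"grip_force":{"type":"number"}},"required":["rows"]}

```bash
mkdir -p pics
cat > h.py <<'E'
import numpy as np, cv2
from cell import arm, eyes, order
def look(n,save=None):
    c=eyes.read_camera(n)
    if save: cv2.imwrite('pics/'+save,c['frame'][...,::-1])
    return c
def KD(c): return np.array([[c['fx'],0,c['cx']],[0,c['fy'],c['cy']],[0,0,1.]]),np.array([c['k1'],0,0,0.])
def ray(c,uv):
    K,D=KD(c); p=cv2.undistortPoints(np.array([[uv]],float),K,D)[0,0]
    T=np.array(c['camera_from_world']); R=T[:3,:3]
    return -R.T@T[:3,3], R.T@np.array([p[0],p[1],1])
def onz(c,uv,z):
    o,d=ray(c,uv); return o+d*(z-o[2])/d[2]
def tri(c1,u1,c2,u2):
    o1,d1=ray(c1,u1);o2,d2=ray(c2,u2)
    s=np.linalg.lstsq(np.c_[d1,-d2],o2-o1,rcond=None)[0]
    a=o1+s[0]*d1;b=o2+s[1]*d2
    return (a+b)/2,np.linalg.norm(a-b)
def proj(c,P):
    K,D=KD(c);T=np.array(c['camera_from_world'])
    return cv2.projectPoints(np.atleast_2d(P).astype(float),cv2.Rodrigues(T[:3,:3])[0],T[:3,3],K,D)[0][:,0]
def blobs(c,name,lo,hi,amin=30):
    h=cv2.cvtColor(c['frame'],cv2.COLOR_RGB2HSV); m=cv2.inRange(h,lo,hi)
    out=[]
    for k in cv2.findContours(m,0,2)[0]:
        if cv2.contourArea(k)>amin: out.append((cv2.contourArea(k),np.round(cv2.minAreaRect(k)[0],1),np.round(cv2.boxPoints(cv2.minAreaRect(k))).astype(int).tolist()))
    for o in out: print(name,o)
    return out
E
python3 - <<'E'
from h import *
for n in('side','top'):
    c=look(n,n+'0.png'); blobs(c,n+' orange',(5,150,100),(20,255,255)); blobs(c,n+' blue',(95,120,50),(130,255,255))
    print(c['fx'],c['k1'],np.round(c['camera_from_world'],3))
print(arm.read_state())
E
```

```text
side orange (69.0, array([247.1, 213.6]), [[237, 217], [254, 205], [258, 210], [240, 222]])
side orange (53.5, array([297.1, 207.6]), [[289, 208], [290, 203], [305, 207], [304, 212]])
side blue (322.5, array([ 55.2, 105.9]), [[42, 99], [57, 91], [68, 113], [53, 120]])
414.4109262192928 -0.046132386237593415 [[ 0.89  -0.456  0.013 -0.484]
 [-0.32  -0.646 -0.693  0.252]
 [ 0.324  0.613 -0.721  0.835]
 [ 0.     0.     0.     1.   ]]
top orange (73.0, array([282.2, 234.6]), [[276, 229], [283, 227], [288, 240], [282, 242]])
top orange (71.0, array([296. , 185.2]), [[288, 187], [300, 178], [304, 183], [292, 192]])
top blue (313.0, array([  7.5, 390. ]), [[0, 379], [15, 379], [15, 401], [0, 401]])
top blue (101.5, array([198.7, 175.6]), [[185, 214], [210, 137], [212, 137], [187, 214]])
421.9537111703106 -0.020212087197260704 [[-0.027 -0.999 -0.017  0.058]
 [-0.983  0.029 -0.182  0.558]
 [ 0.182  0.012 -0.983  0.991]
 [ 0.     0.     0.     1.   ]]
{'t': 0.1, 'joint_pos': array([70.50215551, 35.2819426 , -0.7228612 , 81.6293891 ,  0.46715343,
       63.21937587, -2.31580469]), 'joint_velocities': array([ 0.03085348, -0.11845906, -0.10231938, -0.1896617 , -0.04095448,
        0.03688356,  0.06611954]), 'joint_efforts': array([ 8.11476111e-04, -4.60040975e+01,  2.09697015e-01, -1.66243958e+01,
       -6.12647273e-02,  1.69486552e-02,  8.51627556e-05]), 'ee_pos': array([ 0.20042372, -0.61760237,  0.21763294]), 'orientation': array([-1.79872281e+02,  4.22102294e-03,  1.79835631e+01]), 'wrist_force': array([-0.00719766,  0.3565513 , -0.58159915]), 'ft_torque': array([ 0.05060756, -0.03088975, -0.02565878]), 'grasp_force': 0.0, 'width': 0.09336079733657614}
```

View pics/side0.png

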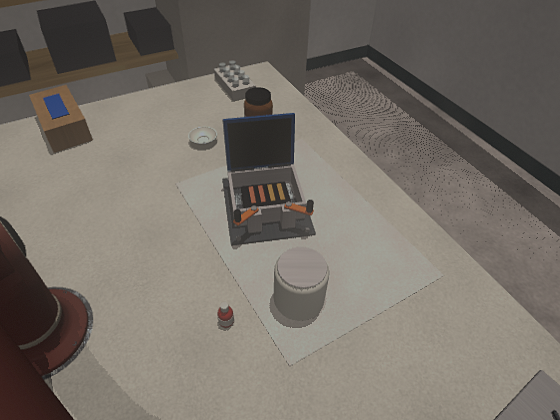

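View pics/top0.png

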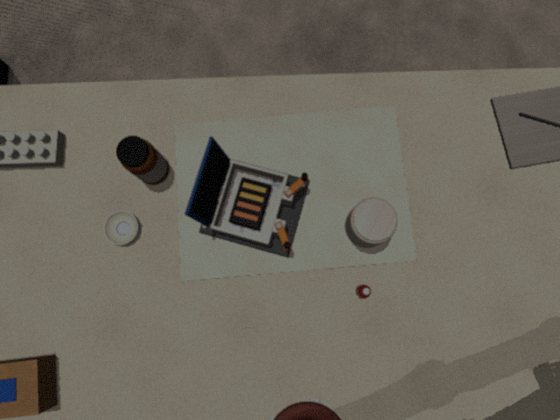

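The side view shows the open lid at (260,140), the buttons at (247,213) and (297,208), and the tub at (302,280). In the top view the chamber is at (245,200), with buttons at (282,235) near and (296,185) far. The bottle is at (145,160), the tub at (373,222) and the vial at (364,291). I'll enlarge both views for corners.

Run:
```python
import cv2,numpy as np
a=cv2.imread('pics/top0.png')[125:265,175:325]; b=cv2.imread('pics/side0.png')[105:250,210:330]
a=cv2.resize(a,None,fx=4,fy=4,interpolation=cv2.INTER_CUBIC)
b=cv2.resize(b,None,fx=4,fy=4,interpolation=cv2.INTER_CUBIC)
cv2.imwrite('pics/ta.png',np.clip(a*1.5,0,255).astype('uint8'));cv2.imwrite('pics/sb.png',np.clip(b*1.5,0,255).astype('uint8'))
```

```text
(no output)
```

View pics/ta.png

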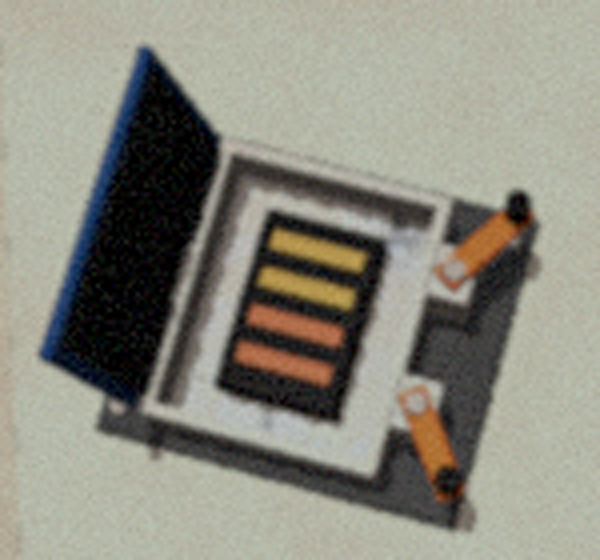

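View pics/sb.png

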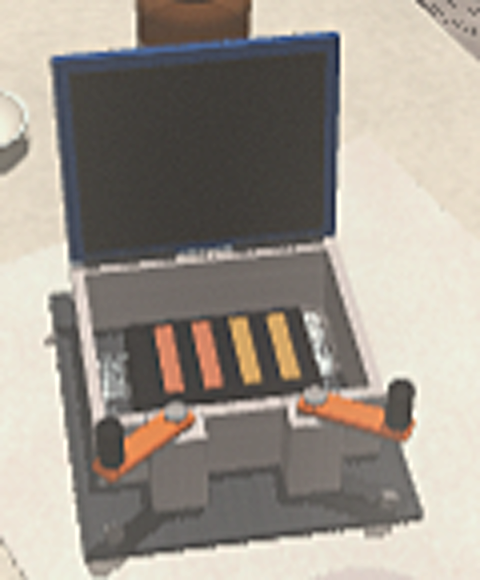

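Enlarged top: screw heads at (415,401) near and (455,266) far, knobs at (448,480) and (516,205), lid edge corners at (42,355) and (143,48). Enlarged side: screws at (177,412) and (315,397), knob tops at (111,425) and (403,386), lid corners at (53,58) and (337,35).

Run:
```python
from h import *
t=look('top');s=look('side')
T=lambda x,y:(175+x/4-.4,125+y/4-.4)
S=lambda x,y:(210+x/4-.4,105+y/4-.4)
P={}
for n,a,b in[('pn',(415,401),(177,412)),('pf',(455,266),(315,397)),('kn',(448,477),(111,423)),('kf',(517,203),(403,386)),('ln',(42,355),(53,58)),('lf',(143,48),(337,35)),('hn',(130,402),(75,262)),('hf',(220,140),(330,242))]:
    p,e=tri(t,T(*a),s,S(*b));P[n]=p;print(n,np.round(p,4),round(e,4))
cy=(P['pn']-P['pf'])[:2]; th1=np.arctan2(cy[1],cy[0]); ly=(P['ln']-P['lf'])[:2]; th2=np.arctan2(ly[1],ly[0]); hy=(P['hn']-P['hf'])[:2]
print('yaxis deg',np.degrees([th1,th2,np.arctan2(hy[1],hy[0])]),np.linalg.norm(cy),np.linalg.norm(ly))
for n in 'nf':
    v=P['k'+n]-P['p'+n];print('knob',n,np.degrees(np.arctan2(v[1],v[0])),np.linalg.norm(v[:2]))
for n,uv,z,c in[('bottle',(133,150),.165,t),('tub',(373,221),.12,t),('dish',(122,228),.025,t),('vial',(363,292),.065,t)]:
    print(n,np.round(onz(c,uv,z),3))
```

```text
pn [0.5179 0.0537 0.0789] 0.0007
pf [0.5982 0.0278 0.0794] 0.0037
kn [0.4688 0.035  0.1098] 0.0004
kf [ 0.6312 -0.0107  0.1077] 0.0011
ln [0.5285 0.2465 0.2064] 0.0018
lf [0.6975 0.1942 0.2051] 0.0013
hn [0.5251 0.2289 0.0574] 0.0015
hf [0.6899 0.1736 0.0556] 0.0035
yaxis deg [162.18295858 162.79926808 161.44570202] 0.08443639069050997 0.17688621882193212
knob n -159.2131333388937 0.05251721548410971
knob f -49.44236401158306 0.05069554250718377
bottle [0.687 0.379 0.165]
tub [ 0.515 -0.164  0.12 ]
dish [0.53  0.452 0.025]
vial [ 0.355 -0.141  0.065]
```

move_arm --rows "0.026 0.037 0.007 5.44;0.026 0.037 0.007 5.44;0.026 0.037 0.007 5.44;0.026 0.037 0.007 5.44;0.026 0.037 0.007 5.44;0.026 0.037 0.007 5.44;0.026 0.037 0.007 5.44;0.026 0.037 0.007 5.44;0.026 0.037 0.007 5.44;0.026 0.037 0.007 5.44" --hand 0 --grip_force 10

```text
t: 1.2
ee_pos: [0.4613, -0.2467, 0.289]
orientation: [180.0, 0.0, 72.6]
wrist_force: [0.9, 0.0, -0.1]
width: 0.0176
grasp_force: 0.0
```

move_arm --rows "0.0135 0.041 0 0;0.0135 0.041 0 0;0.0135 0.041 0 0;0.0135 0.041 0 0;0.0135 0.041 0 0;0.0135 0.041 0 0;0.0135 0.041 0 0;0.0135 0.041 0 0;0.0135 0.041 0 0;0.0135 0.041 0 0;0.0135 0.041 0 0;0.0135 0.041 0 0"

```text
t: 2.4
ee_pos: [0.623, 0.2452, 0.2883]
orientation: [-180.0, 0.0, 72.4]
wrist_force: [0.5, 0.0, -1.0]
width: 0.0001
grasp_force: 0.0
```

move_arm --rows "0 0 0 0;0 0 0 0"

```text
t: 2.6
ee_pos: [0.6222, 0.2448, 0.2877]
orientation: [-179.9, 0.1, 72.5]
wrist_force: [0.2, -0.3, -0.7]
width: 0.0003
grasp_force: 0.0
```

Run:
```python
import numpy as np
H=np.array([.6076,.197]);X=np.array([.302,.953])
cur=np.array([.6220,.2444,.1900]);r=.132
A=np.r_[np.linspace(1.675,.25,30),np.linspace(.25,0.03,11)[1:]]
out=[]
for a in A:
    x=-r*np.cos(a)+.008*np.sin(a)+.0075; z=.06+r*np.sin(a)+.008*np.cos(a)
    t=np.round(np.r_[H+X*x,z],3); d=t-cur; cur=t; out.append('%.3f %.3f %.3f 0'%tuple(d))
for i in range(0,len(out),10): print(';'.join(out[i:i+10]))
print(cur)
```

```text
-0.006 -0.019 0.000 0;-0.002 -0.006 0.001 0;-0.001 -0.006 0.001 0;-0.002 -0.007 0.000 0;-0.002 -0.006 0.000 0;-0.002 -0.006 0.000 0;-0.002 -0.006 -0.001 0;-0.002 -0.006 -0.001 0;-0.002 -0.006 -0.001 0;-0.002 -0.006 -0.002 0
-0.002 -0.006 -0.002 0;-0.002 -0.006 -0.002 0;-0.002 -0.006 -0.003 0;-0.001 -0.005 -0.002 0;-0.002 -0.006 -0.003 0;-0.002 -0.005 -0.004 0;-0.001 -0.005 -0.003 0;-0.002 -0.005 -0.004 0;-0.001 -0.005 -0.005 0;-0.002 -0.004 -0.004 0
-0.001 -0.005 -0.005 0;-0.002 -0.004 -0.004 0;-0.001 -0.004 -0.005 0;-0.001 -0.003 -0.006 0;-0.001 -0.004 -0.005 0;-0.001 -0.003 -0.006 0;-0.001 -0.003 -0.006 0;-0.001 -0.002 -0.005 0;-0.001 -0.003 -0.006 0;0.000 -0.002 -0.007 0
0.000 -0.001 -0.002 0;-0.001 0.000 -0.003 0;0.000 -0.001 -0.003 0;0.000 -0.001 -0.003 0;0.000 0.000 -0.003 0;0.000 -0.001 -0.003 0;-0.001 0.000 -0.002 0;0.000 -0.001 -0.003 0;0.000 0.000 -0.003 0;0.000 0.000 -0.003 0
[0.57  0.079 0.072]
```

move_arm --rows "0 0 -0.03 0;0 0 -0.04 0;0 0 -0.0276 0;0 0 0 0"

```text
t: 3.0
ee_pos: [0.6205, 0.2393, 0.1866]
orientation: [-179.6, 0.5, 72.2]
wrist_force: [1.1, -0.6, 0.3]
width: 0.0004
grasp_force: 0.0
```

move_arm --rows "-0.002 -0.006 0.000 0;-0.002 -0.007 0 0;-0.002 -0.006 0 0;-0.002 -0.006 0.001 0;-0.001 -0.006 0.001 0;-0.002 -0.007 0.000 0;-0.002 -0.006 0.000 0;-0.002 -0.006 0.000 0;-0.002 -0.006 -0.001 0;-0.002 -0.006 -0.001 0;-0.002 -0.006 -0.001 0;-0.002 -0.006 -0.002 0"

```text
t: 4.2
ee_pos: [0.5998, 0.1684, 0.1878]
orientation: [180.0, 0.1, 72.3]
wrist_force: [2.3, 2.6, 4.5]
width: 0.0007
grasp_force: 2.0
```

Run:
```python
from h import *
t=look('side','a1.png');s=look('top')
a=np.hstack([cv2.resize(c['frame'][y:y+200,x:x+170,::-1],None,fx=2.3,fy=2.3,interpolation=2) for c,y,x in((t,70,180),(s,90,165))])
cv2.imwrite('pics/a1c.png',np.clip(a*1.4,0,255).astype('uint8'));print(arm.read_state())
```

```text
{'t': 4.3, 'joint_pos': array([ -4.30545722,  36.01368726, -22.70110892,  88.29278447,
        15.48710249,  59.00751379, -48.90868347]), 'joint_velocities': array([-0.55794321,  0.49232634, -0.43940085,  0.04770269, -0.26399415,
        1.10146657, -0.33729832]), 'joint_efforts': array([ 1.78088285e-01, -4.33748138e+01, -3.66847873e+00, -1.40222436e+01,
       -7.37805362e-02,  4.14140420e-01,  1.70742860e-02]), 'ee_pos': array([0.59904797, 0.16698097, 0.18710667]), 'orientation': array([-179.92694518,    0.21721549,   72.25776156]), 'wrist_force': array([1.68658651, 0.11203138, 0.63478698]), 'ft_torque': array([ 0.13752516, -0.31050644, -0.04758604]), 'grasp_force': 0.6266209532986977, 'width': 0.0001876694495724812}
```

View pics/a1c.png

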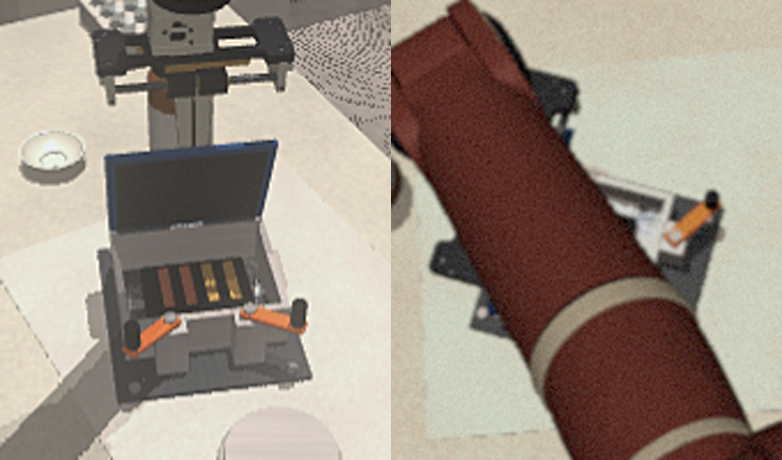

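The side view shows the fingers behind the lid, tipping it forward past upright; the buttons are unmoved and clear.

move_arm --rows "-0.002 -0.006 -0.002 0;-0.002 -0.006 -0.002 0;-0.002 -0.006 -0.003 0;-0.001 -0.005 -0.002 0;-0.002 -0.006 -0.003 0;-0.002 -0.005 -0.004 0;-0.001 -0.005 -0.003 0;-0.002 -0.005 -0.004 0;-0.001 -0.005 -0.005 0;-0.002 -0.004 -0.004 0"

```text
t: 5.3
ee_pos: [0.5821, 0.1158, 0.1554]
orientation: [-180.0, 0.1, 72.4]
wrist_force: [2.1, 2.0, 0.4]
width: 0.0008
grasp_force: 1.3
```

move_arm --rows "-0.001 -0.005 -0.005 0;-0.002 -0.004 -0.004 0;-0.001 -0.004 -0.005 0;-0.001 -0.003 -0.006 0;-0.001 -0.004 -0.005 0;-0.001 -0.003 -0.006 0;-0.001 -0.003 -0.006 0;-0.001 -0.002 -0.005 0;-0.001 -0.003 -0.006 0;0.000 -0.002 -0.007 0"

```text
t: 6.3
ee_pos: [0.5722, 0.0834, 0.1006]
orientation: [-180.0, 0.0, 72.4]
wrist_force: [-2.2, 0.6, 2.1]
width: 0.0002
grasp_force: 1.0
```

move_arm --rows "0.000 -0.001 -0.002 0;-0.001 0.000 -0.003 0;0.000 -0.001 -0.003 0;0.000 -0.001 -0.003 0;0.000 0.000 -0.003 0;0.000 -0.001 -0.003 0;-0.001 0.000 -0.002 0"

```text
t: 7.0
ee_pos: [0.571, 0.0793, 0.0818]
orientation: [180.0, 0.0, 72.4]
wrist_force: [0.2, -0.2, 2.0]
width: 0.0005
grasp_force: 0.9
```

move_arm --rows "0 0 -0.0015 0;0 0 -0.0015 0;0 0 -0.0015 0;0 0 -0.0015 0;0 0 -0.0015 0;0 0 -0.0015 0;0 0 -0.0015 0;0 0 -0.001 0;0 0 -0.001 0;0 0 -0.001 0"

```text
t: 8.0
ee_pos: [0.5707, 0.0797, 0.0688]
orientation: [180.0, 0.0, 72.4]
wrist_force: [-1.1, -2.7, 9.1]
width: 0.0004
grasp_force: 4.6
```

move_arm --rows "0 0 -0.001 0;0 0 -0.001 0;0 0 -0.001 0;0 0 0 0"

```text
t: 8.4
ee_pos: [0.5707, 0.0798, 0.0687]
orientation: [179.9, 0.1, 72.4]
wrist_force: [-5.6, -2.5, 19.2]
width: 0.0002
grasp_force: 10.1
```

move_arm --rows "0 0 0.01 0;0 0 0.03 0;0 0 0.04 0;0 0 0 8;-0.012 -0.005 0 8;-0.012 -0.005 0 8;-0.012 -0.005 0 8;-0.012 -0.005 0 8;-0.012 -0.005 0 8;-0.012 -0.005 0 8;-0.012 -0.005 0 8;-0.012 -0.005 0 8"

```text
t: 9.6
ee_pos: [0.4738, 0.0404, 0.1454]
orientation: [180.0, -0.1, 144.8]
wrist_force: [0.3, -0.0, -0.7]
width: 0.0006
grasp_force: 0.0
```

move_arm --rows "-0.006 -0.005 0 8;0 0 0 8;0 0 0 8;0 0 0 8;0 0 0 8;0 0 0 8;0 0 0 8.4;0 0 0 0" --hand 0.045

```text
t: 10.4
ee_pos: [0.4683, 0.0353, 0.1452]
orientation: [179.9, -0.0, -159.2]
wrist_force: [0.1, 0.1, -0.0]
width: 0.0447
grasp_force: 0.0
```

Run:
```python
from h import *
t=look('side');s=look('top')
a=np.hstack([cv2.resize(c['frame'][y:y+200,x:x+170,::-1],None,fx=2.3,fy=2.3,interpolation=2) for c,y,x in((t,70,180),(s,90,185))])
cv2.imwrite('pics/a2c.png',np.clip(a*1.4,0,255).astype('uint8'));st=arm.read_state();print({k:np.round(st[k],4) for k in('t','joint_pos','ee_pos','orientation','width','wrist_force')})
```

```text
{'t': np.float64(10.5), 'joint_pos': array([ 31.8189,  37.1662, -60.1493, 114.5922,  41.0764,  52.7471,
        60.3785]), 'ee_pos': array([0.4684, 0.0352, 0.1454]), 'orientation': array([ 1.799351e+02, -1.380000e-02, -1.593754e+02]), 'width': np.float64(0.0451), 'wrist_force': array([-0.5279, -0.1761,  0.6431])}
```

View pics/a2c.png

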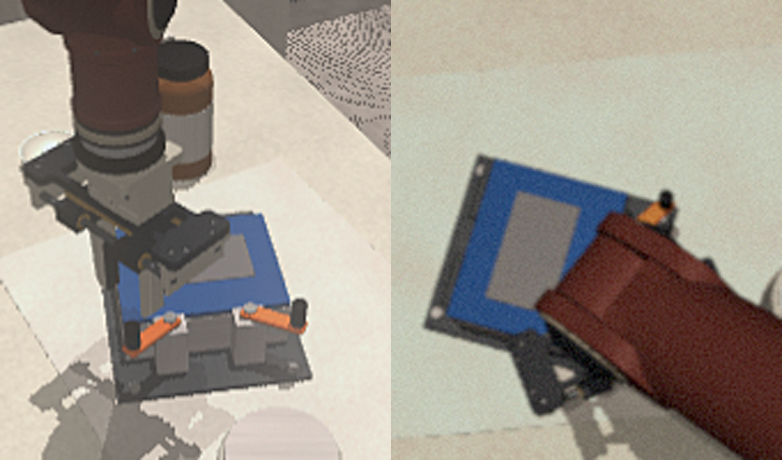

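The lid lies flat and shut, both buttons are still off it, and the open fingers straddle the near knob, which is at (132,325) in the side crop. Going down to grip it.

move_arm --rows "0 0 -0.02 0;0 0 -0.02 0;0 0 -0.012 0;0 0 -0.006 0;0 0 0 0"

```text
t: 11.0
ee_pos: [0.4684, 0.0349, 0.0872]
orientation: [180.0, -0.1, -159.2]
wrist_force: [0.0, 0.8, -0.2]
width: 0.0452
grasp_force: 0.0
```

move_arm --rows "0 0 0 0;0 0 0 0;0 0 0 0;0 0 0 0" --hand 0.012 --grip_force 8

```text
t: 11.4
ee_pos: [0.4689, 0.0348, 0.0879]
orientation: [-180.0, 0.0, -159.2]
wrist_force: [0.1, 1.2, 0.2]
width: 0.0179
grasp_force: 1.0
```

Run:
```python
import numpy as np
def arc(P,k0,k1,n):
    cur=None;P=np.array(P);o=[]
    for b in np.linspace(k0,k1,n+1):
        t=np.round(P+.052*np.r_[np.cos(np.radians(b)),np.sin(np.radians(b))],3)
        if cur is not None:o.append('%.3f %.3f 0 %.2f'%(*(t-cur),(k1-k0)/n))
        else: print('start',t)
        cur=t
    print(';'.join(o[:12]));print(';'.join(o[12:]));print(cur)
arc((.5179,.0537),200.8,72.4,24)
arc((.5982,.0278),-49.4,72.4,24)
```

```text
start [0.469 0.035]
-0.001 0.005 0 -5.35;-0.001 0.005 0 -5.35;-0.001 0.004 0 -5.35;0.000 0.005 0 -5.35;0.000 0.005 0 -5.35;0.001 0.005 0 -5.35;0.001 0.005 0 -5.35;0.002 0.004 0 -5.35;0.002 0.005 0 -5.35;0.002 0.004 0 -5.35;0.003 0.004 0 -5.35;0.003 0.003 0 -5.35
0.004 0.004 0 -5.35;0.003 0.003 0 -5.35;0.004 0.002 0 -5.35;0.005 0.003 0 -5.35;0.004 0.002 0 -5.35;0.005 0.001 0 -5.35;0.005 0.001 0 -5.35;0.004 0.001 0 -5.35;0.005 0.000 0 -5.35;0.005 -0.001 0 -5.35;0.005 0.000 0 -5.35;0.005 -0.002 0 -5.35
[0.534 0.103]
start [ 0.632 -0.012]
0.003 0.003 0 5.08;0.003 0.004 0 5.08;0.003 0.004 0 5.08;0.003 0.004 0 5.08;0.002 0.004 0 5.08;0.001 0.004 0 5.08;0.002 0.004 0 5.08;0.001 0.005 0 5.08;0.000 0.004 0 5.08;0.000 0.005 0 5.08;0.000 0.005 0 5.08;-0.001 0.004 0 5.08
-0.001 0.005 0 5.08;-0.001 0.004 0 5.08;-0.002 0.004 0 5.08;-0.003 0.004 0 5.08;-0.002 0.004 0 5.08;-0.003 0.004 0 5.08;-0.003 0.003 0 5.08;-0.004 0.003 0 5.08;-0.004 0.002 0 5.08;-0.004 0.003 0 5.08;-0.004 0.002 0 5.08;-0.004 0.001 0 5.08
[0.614 0.077]
```

move_arm --rows "-0.001 0.005 0 -5.35;-0.001 0.005 0 -5.35;-0.001 0.004 0 -5.35;0.000 0.005 0 -5.35;0.000 0.005 0 -5.35;0.001 0.005 0 -5.35;0.001 0.005 0 -5.35;0.002 0.004 0 -5.35;0.002 0.005 0 -5.35;0.002 0.004 0 -5.35;0.003 0.004 0 -5.35;0.003 0.003 0 -5.35"

```text
t: 12.6
ee_pos: [0.4792, 0.088, 0.0876]
orientation: [-179.9, 0.0, 136.3]
wrist_force: [-1.5, -0.8, 0.9]
width: 0.0157
grasp_force: 8.0
```

move_arm --rows "0.004 0.004 0 -5.35;0.003 0.003 0 -5.35;0.004 0.002 0 -5.35;0.005 0.003 0 -5.35;0.004 0.002 0 -5.35;0.005 0.001 0 -5.35;0.005 0.001 0 -5.35;0.004 0.001 0 -5.35;0.005 0.000 0 -5.35;0.005 -0.001 0 -5.35;0.005 0.000 0 -5.35;0.005 -0.002 0 -5.35"

```text
t: 13.8
ee_pos: [0.5323, 0.1021, 0.0876]
orientation: [-179.9, 0.1, 72.2]
wrist_force: [-2.7, -0.8, 1.5]
width: 0.0156
grasp_force: 8.0
```

move_arm --rows "0 0 0 0;0 0 0 0"

```text
t: 14.0
ee_pos: [0.5331, 0.102, 0.0875]
orientation: [-180.0, 0.1, 72.5]
wrist_force: [-1.5, -2.6, 1.7]
width: 0.0157
grasp_force: 8.0
```

move_arm --rows "0 0 0 0;0 0 0 0;0 0 0.02 0;0 0 0.038 0;0.014 -0.016 0 -8;0.014 -0.016 0 -8;0.014 -0.016 0 -8;0.014 -0.016 0 -8;0.014 -0.016 0 -8;0.014 -0.016 0 -8;0.014 -0.016 0 -8;0.001 -0.002 0 -8" --hand 0.045

```text
t: 15.2
ee_pos: [0.6345, -0.0142, 0.1453]
orientation: [179.9, -0.1, 7.9]
wrist_force: [-1.0, -1.0, -0.3]
width: 0.045
grasp_force: 0.0
```

move_arm --rows "0 0 0 -8;0 0 0 -8;0 0 0 -8;0 0 0 -8;0 0 0 -8;0 0 0 -8;0 0 0 -8;0 0 0 -2;0 0 0 0"

```text
t: 16.1
ee_pos: [0.6327, -0.0106, 0.1453]
orientation: [-180.0, 0.0, -49.4]
wrist_force: [-0.6, -0.3, -0.2]
width: 0.0447
grasp_force: 0.0
```

Run:
```python
from h import *
t=look('side');s=look('top')
a=np.hstack([cv2.resize(c['frame'][y:y+200,x:x+170,::-1],None,fx=2.3,fy=2.3,interpolation=2) for c,y,x in((t,70,180),(s,90,185))])
cv2.imwrite('pics/a3c.png',np.clip(a*1.4,0,255).astype('uint8'));st=arm.read_state();print({k:np.round(st[k],4) for k in('t','joint_pos','ee_pos','orientation','width','wrist_force')})
```

```text
{'t': np.float64(16.2), 'joint_pos': array([  -8.7414,   38.3184,   13.2734,   89.9889,  -10.3064,   52.8841,
       -131.4672]), 'ee_pos': array([ 0.6327, -0.0109,  0.1454]), 'orientation': array([-1.799804e+02,  6.300000e-03, -4.947220e+01]), 'width': np.float64(0.0449), 'wrist_force': array([ 0.0453, -0.7421, -0.1608])}
```

View pics/a3c.png

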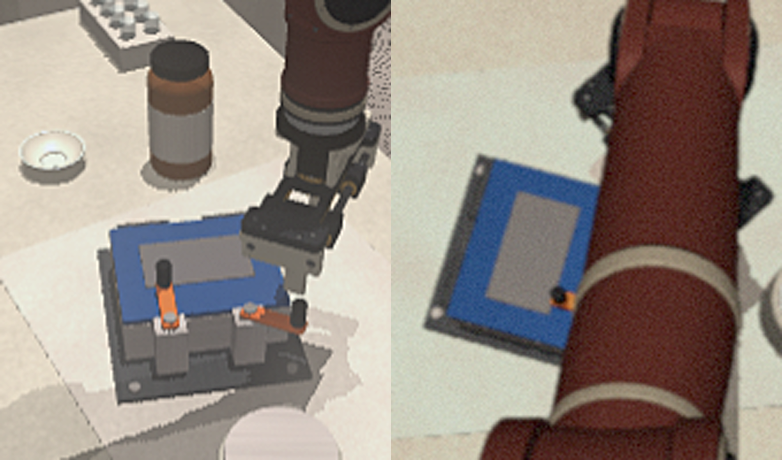

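The near button now lies across the lid, with its knob at (163,270) in the side crop. The fingers hover over the far knob at (299,315).

move_arm --rows "-0.001 0 -0.02 0;0 0 -0.02 0;0 0 -0.012 0;0 0 -0.006 0;0 0 0 0"

```text
t: 16.7
ee_pos: [0.6313, -0.0113, 0.0869]
orientation: [180.0, 0.1, -49.6]
wrist_force: [0.6, -0.1, 0.4]
width: 0.0451
grasp_force: 0.0
```

move_arm --rows "0 0 0 0;0 0 0 0;0 0 0 0;0 0 0 0;0 0 0 0" --hand 0.012

```text
t: 17.2
ee_pos: [0.6318, -0.0114, 0.088]
orientation: [-180.0, -0.0, -49.6]
wrist_force: [-0.0, -1.1, 1.0]
width: 0.016
grasp_force: 8.0
```

move_arm --rows "0.003 0.003 0 5.08;0.003 0.004 0 5.08;0.003 0.004 0 5.08;0.003 0.004 0 5.08;0.002 0.004 0 5.08;0.001 0.004 0 5.08;0.002 0.004 0 5.08;0.001 0.005 0 5.08;0.000 0.004 0 5.08;0.000 0.005 0 5.08;0.000 0.005 0 5.08;-0.001 0.004 0 5.08"

```text
t: 18.4
ee_pos: [0.6487, 0.0385, 0.088]
orientation: [180.0, -0.0, 11.5]
wrist_force: [-0.5, -0.8, 0.8]
width: 0.0158
grasp_force: 8.0
```

move_arm --rows "-0.001 0.005 0 5.08;-0.001 0.004 0 5.08;-0.002 0.004 0 5.08;-0.003 0.004 0 5.08;-0.002 0.004 0 5.08;-0.003 0.004 0 5.08;-0.003 0.003 0 5.08;-0.004 0.003 0 5.08;-0.004 0.002 0 5.08;-0.004 0.003 0 5.08;-0.004 0.002 0 5.08;-0.004 0.001 0 5.08"

```text
t: 19.6
ee_pos: [0.614, 0.078, 0.088]
orientation: [179.9, -0.0, 72.5]
wrist_force: [-0.1, 0.9, 1.3]
width: 0.0157
grasp_force: 8.0
```

move_arm --rows "0 0 0 0;0 0 0 0"

```text
t: 19.8
ee_pos: [0.6135, 0.0782, 0.0879]
orientation: [-180.0, -0.0, 72.2]
wrist_force: [-1.1, 1.3, 3.0]
width: 0.0154
grasp_force: 8.0
```

move_arm --rows "0 0 0 0;0 0 0 0;0 0 0 0;0 0 0.02 0;0 0 0.04 0;0 0 0.04 0;0 0 0.04 0;0 -0.04 0.01 0;0 -0.04 0 0;0 -0.04 0 0;0 -0.04 0 0;0 -0.04 0 0" --hand 0.045

```text
t: 21.0
ee_pos: [0.6134, -0.1242, 0.2375]
orientation: [180.0, 0.0, 72.3]
wrist_force: [-0.0, 0.6, -0.5]
width: 0.0453
grasp_force: 0.0
```

move_arm --rows "-0.01 -0.04 0 0;-0.01 -0.04 0 0;-0.01 -0.04 0 0;-0.01 -0.04 0 0;-0.01 -0.04 0 0;-0.01 -0.04 0 0;0 0 0 0;0 0 0 0"

```text
t: 21.8
ee_pos: [0.5527, -0.3637, 0.2368]
orientation: [-179.9, -0.0, 72.1]
wrist_force: [0.8, 1.2, -0.0]
width: 0.0453
grasp_force: 0.0
```

Run:
```python
from h import *
t=look('side','s9.png');s=look('top','t9.png')
for n,c in(('top',s),('side',t)):
    o=blobs(c,n+' orange',(5,150,70),(22,255,255),15)
X=lambda c,y,x,w,h,f:cv2.resize(c['frame'][y:y+h,x:x+w,::-1],None,fx=f,fy=f,interpolation=2)
a=np.hstack([X(t,140,210,130,120,3),X(s,130,185,130,120,3)])
cv2.imwrite('pics/a4c.png',np.clip(a*1.4,0,255).astype('uint8'))
for n,uv,z in[('bottle',(133,150),.165)]: pass
```

```text
top orange (78.0, array([268.1, 222.4]), [[259, 223], [261, 217], [277, 222], [275, 228]])
top orange (76.5, array([277.9, 189.8]), [[269, 191], [271, 185], [286, 189], [285, 195]])
side orange (51.5, array([252.4, 202.6]), [[248, 194], [254, 193], [257, 211], [250, 212]])
side orange (43.5, array([286.4, 197.4]), [[282, 192], [288, 191], [291, 203], [285, 204]])
```

View pics/a4c.png

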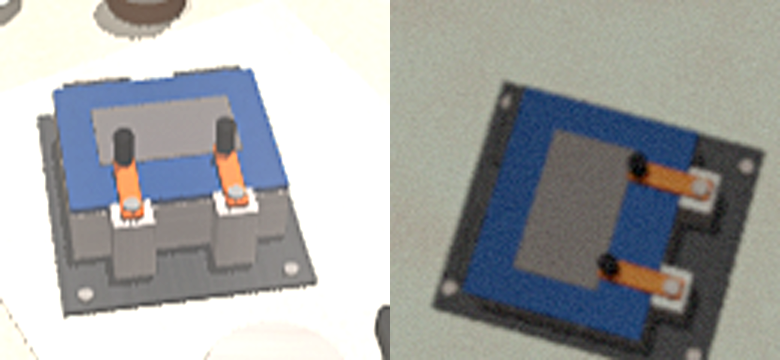

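The lid is shut and both bars lie across its free edge, with knobs at (125,145) and (227,133) in the side crop. A quick numeric check of squareness comes next.

Run:
```python
from h import *
c=look('top')
h=cv2.cvtColor(c['frame'],cv2.COLOR_RGB2HSV)
m=cv2.inRange(h,(100,100,40),(125,255,255)); m[:, :185]=0;m[:,330:]=0
k=max(cv2.findContours(m,0,2)[0],key=cv2.contourArea)
hull=cv2.convexHull(k)[:,0]
w=np.array([onz(c,p,.068)[:2] for p in hull],np.float32)
print('lid',cv2.minAreaRect(w))
mo=cv2.inRange(h,(5,140,60),(22,255,255));
for k in cv2.findContours(mo,0,2)[0]:
    if 40<cv2.contourArea(k)<200:
        x=np.array([onz(c,p,.078)[:2] for p in k[:,0]],np.float32);print('bar',cv2.minAreaRect(x))
# knob direction from assumed pivot: dark blobs
b=np.zeros(m.shape,np.uint8)
```

```text
lid ((0.5824194550514221, 0.12598007917404175), (0.15133440494537354, 0.1784147471189499), 72.8781967163086)
bar ((0.5255391597747803, 0.07900906354188919), (0.040306106209754944, 0.0159438643604517), 72.28533935546875)
bar ((0.6047983169555664, 0.05339088290929794), (0.04088371619582176, 0.01604907028377056), 71.90282440185547)
```

```bash
python3 -c "
from cell import order; print(order.close_job())"
```

```text
the job is handed in; nothing more can be done
None
```

The lid was swung shut gently and both turnbuttons were then turned across its free edge, within about 1° of square. No contact with the bottle, tub, dish or vial was planned or felt, and the job was handed in at about 22 s with the arm clear.

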